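# Hang the loaded slide rack on the drip stand

### The job

Two wire slide-staining racks stand on the bench. Take the one that is loaded with glass slides by its black grip and hang it by its handle on the hook of the drip stand, so that it hangs level and still, about centred on the hook, and let it go. Keep it upright on the way, so that no slide falls out, and leave the empty rack and the forceps and timer where they are.

Things in the scene. Friction and masses are not known exactly. Their poses are not given: they have to be found in the camera images.
- loaded_rack_grip (a point): Grip of the rack that holds six glass slides with white frosted ends: centre of an upright black block 16 x 16 mm, 44 mm high, that stands on the middle of the rack's handle bar. This point is 112 mm above the rack's underside and 22 mm above the bar's top. z up; y along the bar; the same after half a turn. The rack is one rigid piece of about 160 g; the slides stay in it.
- loaded_rack_bar (a point): Middle of the underside of that rack's steel handle bar, 27 mm below the grip point, 85 mm above the rack's underside. The bar is 8 mm wide (x), 5 mm thick, 96 mm long (y), with a leg at each end. Under it is the wire basket, 58 mm (x) by 96 mm (y). The window below the bar, through which the hook goes along x, is 90 mm wide and 56 mm high (down to the slides' tops).
- empty_rack_grip (a point): The same grip point on a second rack of the same make and size that holds no slides (you look through to its wire floor). To be left alone.
- hook_seat (a point): Hook of the fixed drip stand: middle of the top face of its level seat, 240 mm above the bench. The seat is a steel strip 20 mm wide (y), 4 mm thick; its open end points along -x (roughly to the robot) and has a lip 16 mm high, 29 to 34 mm from this point. A 12 mm post stands 65 mm away at +x, its cap 6 mm above the seat. A hung rack's bar lies on the seat along y. Foot: 13 mm high.
- forceps_loose: Loose steel forceps 14 x 120 x 10 mm, lying between the two racks; origin at the centre of the underside, long along its y. To be left alone.
- bench_timer: Loose small white timer 62 x 62 x 17 mm lying at the right; origin at the centre of the underside. To be left alone.
Things that resemble listed ones, but are neither listed nor needed, are in the scene too. Leave any green look-alike of the part that bears loaded_rack_grip alone.

How it is judged (in metres and radians):
At the end, for the whole second after the job is handed in: The loaded rack hangs on the hook: its handle bar lies on the seat between lip and post, the grip within 20 mm of the seat's middle sideways and 18 to 36 mm above the seat, the bar within 20 degrees of square across the hook, the rack within 12 degrees of level, at rest (under 40 mm/s) and let go (x of loaded_rack_grip in the frame of hook_seat between -0.03 and 0.05 m and y of loaded_rack_grip in the frame of hook_seat between -0.02 and 0.02 m and z of loaded_rack_grip in the frame of hook_seat between 0.018 and 0.036 m and angle between loaded_rack_grip's own z axis and vertical below 0.21 rad and angle between the y axis of loaded_rack_grip and the y axis of hook_seat, either way round below 0.35 rad and contact force between loaded_rack and drip_stand above 0.4 N and linear speed of loaded_rack below 0.04 m/s); the robot touches nothing.
It fails at once if the loaded rack is tipped by more than 34 degrees (angle between loaded_rack_grip's own z axis and vertical above 0.6 rad).
It fails at once if the empty rack is moved by more than 30 mm (distance of empty_rack_grip from where it was at the start of the episode above 0.03 m).
It fails at once if the forceps or the timer is moved by more than 30 mm (distance of any of forceps_loose, bench_timer from where it was at the start of the episode above 0.03 m).
It also fails if it takes over 32 s, if anything falls off the work surface, if the arm or the gripper's body presses on something with over 40 N, if the wrist force passes 120 N, or if a joint passes its speed limit or range.

### The arm

A 6-joint arm with a two-finger parallel gripper is mounted at the origin on a cart in front of the work surface, level with it; the furniture and walls round the work are solid. World frame = base frame: x ahead of the robot, y to its left, z up, the work surface at z = 0. Lengths are in m, angles in degrees, forces in N, time in s.
With the tool pointing down it reaches from about 0.35 to 0.875 m from the base axis. Payload 4.2 kg.
Tool frame: the origin (TCP) lies midway between the tips of the shut fingers; the grasp point (between the pads) lies 19 mm behind it; z points along the fingers, y is the line along which they close (so a half turn about z gives the same grasp; the last joint's range is limited). The gripper opens to 87 mm and grips with 3 to 60 N. Pads are 19 mm wide; open, the fingers measure 117 mm over their backs; the gripper's body (75 mm by 190 mm) begins 51 mm behind the grasp point.
Start: joints at [-54.053, 22.042, 0.453, 0, -68.411, -14.817], TCP at [0.225, -0.583, 0.199] pointing down, gripper open.
Joint ranges: [-179.83, 179.83], [-69.29, 118.12], [-61.27, 80.66], [-181.25, 117.63], [-171.15, -9.14], [-177.46, 177.46]. Speed limits (degrees/s): [159.86, 159.86, 180, 180, 180, 180].

### API

Orientations are given as [roll, pitch, yaw] about the fixed x, y, z axes, in that order (R = Rz(yaw) Ry(pitch) Rx(roll)).
In Python, from workcell import env gives the robot as it stands. The module is installed in compiled form; this text tells all that it offers. Calls block until the motion is done:
- env.goto(position, orientation): joint-space move of the TCP to a pose.
- env.move_straight(position, rotation=None, rate=0.15, force_limit=None): straight line of the TCP; rotation=None keeps the orientation; rate is the mean speed in m/s. With force_limit (N) it stops when the force on the tool has changed by that much, and returns True; else False.
- env.set_joints(angles): joint-space move.
- env.gripper_to(opening, grasp_force=None): opening from 0.0 (shut) to 1.0 (fully open); grasp_force is the grip in N (None keeps the last); returns when the fingers have stopped.
- env.dwell(seconds).
- env.inverse_kinematics(position, orientation): joint angles nearest the present ones, or None.
- env.read_state(): the state.
- env.grab_frame(name): name is "side" or "top" or "wrist"; returns a dict with "image" (420x560x3 uint8, blue, green, red), "fx", "fy", "cx", "cy" (pixels), "position" and "orientation" of the camera in the world. Camera axes: x right, y up, looking along -z (the intrinsics and any distortion apply to the point x, -y, -z); pixel columns grow to the right and rows downward; lengths in m; the calibration is good to about 2 mm. The wrist camera is an equidistant fisheye: a pixel r from the principal point sees the ray r / f radians off the axis. A picture is of the moment at which its call begins. There is no depth.
A pose or a line that the arm cannot do raises env.Unreachable and nothing moves.
- env.close_job(): hands the job in; it is judged then, once.
Trained networks look in a picture, given as the dict that the camera call returned (one of the last four; its "shot" number tells which), for a name from the list of things; names that differ only in an ending like _2 or _b are one class to them, and where a whole thing is asked for, a point or a joint stands for the part that bears it (a point fixed in the world has none). Each returns a list of dicts, best first, with "score" (0 to 1); they miss things now and then, are a little off and sometimes report something else, mostly with a low value. They report only what shows in the picture. A call takes as long as a camera call. They do not tell look-alikes from the thing itself.
- env.search_frame(picture, thing): "xyz" ([x, y, z] in m, in world coordinates, good to about 4 mm: the middle of the surface that is visible of it).
- env.trace(picture, thing): "mask" (420x560 bool, what is visible of it).
The state is a dict: "clock": time; "joint_positions": joint angles; "qvel": joint speeds; "joint_torque": joint torques, N m; "position": TCP position; "tool_rot": TCP orientation; "force": force on the tool from outside, world axes, zero at the start; "wrist_torque": the same for the moment, N m; "opening": opening from 0.0 (shut) to 1.0 (fully open); "finger_force": force on a finger pad.
Only numpy, scipy, OpenCV 4.12 (cv2) and the standard library are available. Lean on these libraries where they do the work, as an engineer would, in place of code of your own. Each camera call takes 0.05 s, during which the arm holds its last target. There are 200 camera calls.

## Working session

There is one attempt and no reset: what is moved stays moved. The work goes in short steps, each a Python script; the robot and the scene stay as the last script left them, time stands still between calls to the robot, and variables do not carry over. Pictures are saved under pics/ and viewed, at most 10 in all, crops included, and the job is handed in when it is done.

```bash
mkdir -p pics; python3 - <<'E'
from workcell import env
import cv2,numpy as np
for n in("top","side"):
    f=env.grab_frame(n); cv2.imwrite(f"pics/{n}0.png",f["image"])
    print(n,np.round(f["position"],3),np.round(f["orientation"],2),f["fx"],f["cx"],f["cy"],[k for k in f])
    for t in("loaded_rack_grip","loaded_rack_bar","empty_rack_grip","hook_seat","forceps_loose","bench_timer"):
        try: print(t,[(np.round(d["xyz"],3).tolist(),round(d["score"],2)) for d in env.search_frame(f,t)])
        except Exception as e: print(t,repr(e))
print(env.read_state()["clock"])
E
```

```text
top [ 0.347 -0.234  1.765] [  5.37  -0.61 -90.14] 546.5291841603815 282.07369863990294 203.7567974610951 ['image', 'fx', 'fy', 'cx', 'cy', 'position', 'orientation', 'shot']
loaded_rack_grip [([0.434, -0.408, 0.029], 0.69), ([0.406, 0.075, 0.023], 0.57)]
loaded_rack_bar [([0.405, 0.072, 0.025], 0.87), ([0.434, -0.408, 0.03], 0.65)]
empty_rack_grip [([0.44, -0.239, 0.015], 0.68)]
hook_seat [([0.582, -0.352, 0.008], 0.79)]
forceps_loose []
bench_timer [([0.47, -0.54, 0.019], 0.76)]
side [ 0.439 -1.083  0.778] [54.   -1.15 -5.24] 408.5385021918114 280.9288147655085 214.149365567778 ['image', 'fx', 'fy', 'cx', 'cy', 'position', 'orientation', 'shot']
loaded_rack_grip [([0.404, 0.07, 0.027], 0.69), ([0.439, -0.417, 0.025], 0.65)]
loaded_rack_bar [([0.439, -0.415, 0.02], 0.76), ([0.402, 0.073, 0.024], 0.62)]
empty_rack_grip [([0.445, -0.249, 0.019], 0.65)]
hook_seat [([0.593, -0.361, 0.008], 0.74)]
forceps_loose [([0.446, -0.325, 0.004], 0.73)]
bench_timer [([0.466, -0.546, 0.018], 0.82)]
0.7
```

View pics/top0.png

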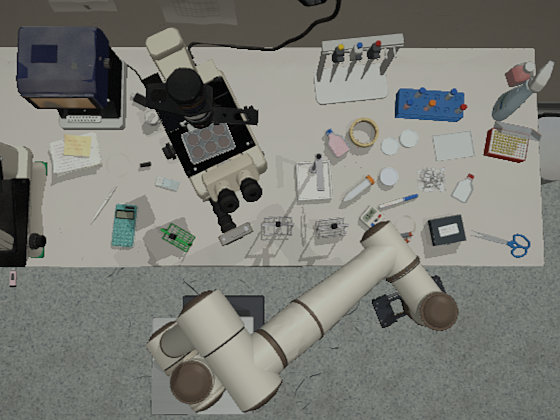

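View pics/side0.png

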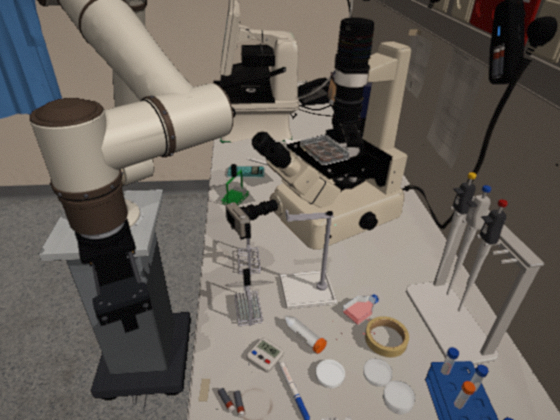

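```bash
python3 - <<'E'
import cv2,numpy as np
a=cv2.imread("pics/top0.png")[140:255,215:375]; b=cv2.imread("pics/side0.png")[195:335,215:345]
a=cv2.resize(a,(400,288),interpolation=2); a=cv2.resize(cv2.imread("pics/top0.png")[145:250,210:370],(480,315),interpolation=2)
b=cv2.resize(cv2.imread("pics/side0.png")[195:335,215:345],None,fx=2.4*1.7,fy=2.4*1.7,interpolation=2)[:600]
c=np.zeros((600,800,3),np.uint8); b=cv2.resize(cv2.imread("pics/side0.png")[195:335,215:345],(520,560),interpolation=2)
c[:560,:520]=b; a=cv2.resize(cv2.imread("pics/top0.png")[145:250,250:350],(280,294),interpolation=2);c[:294,520:]=a
cv2.imwrite("pics/crop0.png",c)
E
```

```text
(no output)
```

View pics/crop0.png

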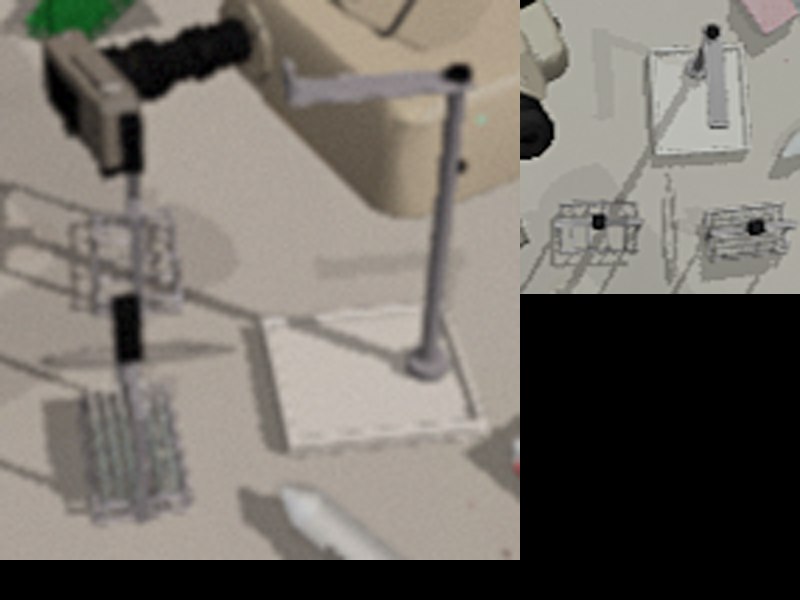

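```bash
cat >h.py <<'E'
from workcell import env
import cv2,numpy as np
from scipy.spatial.transform import Rotation as Ro
def ray(f,u,v):
    x,y=(u-f["cx"])/f["fx"],(v-f["cy"])/f["fy"]
    d=np.array([x,-y,-1.])
    if f.get("fish"):
        r=np.hypot(x,y); d=np.array([x/r*np.sin(r),-y/r*np.sin(r),-np.cos(r)])
    return np.array(f["position"]),Ro.from_euler("xyz",f["orientation"],degrees=True).apply(d/np.linalg.norm(d))
def tri(*rs):
    A=sum(np.eye(3)-np.outer(d,d) for p,d in rs); b=sum((np.eye(3)-np.outer(d,d))@p for p,d in rs)
    return np.linalg.solve(A,b)
def atz(r,z): p,d=r; return p+d*(z-p[2])/d[2]
def proj(f,P):
    c=Ro.from_euler("xyz",f["orientation"],degrees=True).inv().apply(np.array(P)-f["position"])
    c=np.array([c[0],-c[1],-c[2]])
    if f.get("fish"):
        rho=np.hypot(c[0],c[1]); c=np.array([*(c[:2]/rho*np.arctan2(rho,c[2])),1])
    return f["cx"]+f["fx"]*c[0]/c[2],f["cy"]+f["fy"]*c[1]/c[2]
E
python3 - <<'E'
from h import *
T=env.grab_frame("top");S=env.grab_frame("side");np.set_printoptions(precision=4,suppress=True)
for n,t,s in(("grip",(334,226),(246.8,277)),("egrip",(278,224),(247.5,231)),("cap",(318.6,156.4),(329.5,213.5)),("lip",(320.7,188.5),(287.5,212.5))):
    print(n,tri(ray(T,*t),ray(S,*s)))
print("cap@.246",atz(ray(T,318.6,156.4),.246),"lip@.256",atz(ray(T,320.7,188.5),.256),"grip top@.134",atz(ray(T,334,226),.134))
print("bar@.09",atz(ray(T,316,227.9),.09),atz(ray(T,348,224.3),.09))
for y in (0,6,180,-174): print(y,env.inverse_kinematics([.44,-.41,.25],[180,0,y]),env.inverse_kinematics([.55,-.36,.30],[180,0,y]))
E
```

```text
grip [ 0.4349 -0.4093  0.1118]
egrip [ 0.441  -0.2396  0.1114]
cap [ 0.6249 -0.3543  0.2423]
lip [ 0.5308 -0.3584  0.2526]
cap@.246 [ 0.6232 -0.3539  0.246 ] lip@.256 [ 0.5309 -0.3581  0.256 ] grip top@.134 [ 0.4328 -0.4069  0.134 ]
bar@.09 [ 0.4294 -0.3563  0.09  ] [ 0.4403 -0.4547  0.09  ]
0 [-27.5697  18.0095   1.8544   0.     -73.8449 117.5697] [-19.137   22.7998  15.869    0.     -83.0692 109.137 ]
6 [-27.5697  18.0095   1.8544   0.     -73.8449 123.5697] [-19.137   22.7998  15.869    0.     -83.0692 115.137 ]
180 [-27.5697  18.0095   1.8544   0.     -73.8449 -62.4303] [-19.137   22.7998  15.869    0.     -83.0692 -70.863 ]
-174 [-27.5697  18.0095   1.8544   0.     -73.8449 -56.4303] [-19.137   22.7998  15.869    0.     -83.0692 -64.863 ]
```

```bash
python3 - <<'E'
from h import *
T=env.grab_frame("top");S=env.grab_frame("side");np.set_printoptions(precision=3,suppress=True)
print(env.inverse_kinematics([.562,-.356,.30],[180,0,183.]))
for n,t,s in(("wristcap",(438,312),(68,110)),("elbow",(388,238),(218,112)),("eyepieceR",(253,188),(0,0)),("cam",(238,234),(237,219)),("camtop",(226,218),(262,208)),("eyetip",(229,192),(263,143)),("head top",(183,82),(353,28))):
    if s[0]: print(n,tri(ray(T,*t),ray(S,*s)))
for z in(.2,.3,.4): print(z,atz(ray(T,255,188),z),atz(ray(T,258,112),z))
E
```

```text
[-18.454  23.658  17.183   0.    -83.525 -68.546]
wristcap [ 0.225 -0.58   0.581]
elbow [ 0.393 -0.485  0.537]
cam [ 0.413 -0.115  0.059]
camtop [ 0.475 -0.078  0.069]
eyetip [ 0.503 -0.107  0.3  ]
head top [ 0.726 -0.024  0.563]
0.2 [ 0.539 -0.173  0.2  ] [ 0.763 -0.181  0.2  ]
0.3 [ 0.527 -0.177  0.3  ] [ 0.736 -0.185  0.3  ]
0.4 [ 0.515 -0.181  0.4  ] [ 0.71  -0.188  0.4  ]
```

```bash
python3 - <<'E'
from h import *
np.set_printoptions(precision=4,suppress=True)
env.goto([.435,-.409,.24],[180,0,-174])
f=env.grab_frame("wrist"); f["fish"]=1; im=f["image"].copy()
print(f["position"],f["orientation"],f["fx"],[(np.round(d["xyz"],3),d["score"]) for d in env.search_frame(f,"loaded_rack_grip")])
R=Ro.from_euler("z",6,degrees=True)
for l in((0,0,.134),(0,0,.09),(0,.048,.09),(0,-.048,.09)):
    u,v=proj(f,R.apply(l)+[.435,-.409,0]); print(l,u,v); cv2.circle(im,(int(u),int(v)),3,(0,0,255),1)
for p in((.560,-.3565,.24),(.5309,-.358,.256),(.624,-.354,.246)):
    u,v=proj(f,p); print(p,u,v); cv2.circle(im,(int(u),int(v)),3,(0,255,255),1)
cv2.imwrite("pics/w1.png",im); print(env.read_state()["clock"],env.read_state()["position"])
E
```

```text
[ 0.3608 -0.4168  0.4257] [-15.7362  -0.0093  96.0357] 325.19226210127806 [(array([ 0.43 , -0.412,  0.029]), 0.85), (array([0.398, 0.054, 0.016]), 0.67)]
(0, 0, 0.134) 279.8124885218708 206.03961276213633
(0, 0, 0.09) 279.8214458993281 195.73091057635796
(0, 0.048, 0.09) 324.94083417850055 195.87307042629692
(0, -0.048, 0.09) 234.70277348143378 195.8226418285613
(0.56, -0.3565, 0.24) 327.9614274923418 394.35930292175317
(0.5309, -0.358, 0.256) 336.00953310914497 383.6967827271561
(0.624, -0.354, 0.246) 317.82816449819774 442.57807718040226
2.0667 [ 0.4341 -0.4098  0.2397]
```

View pics/w1.png

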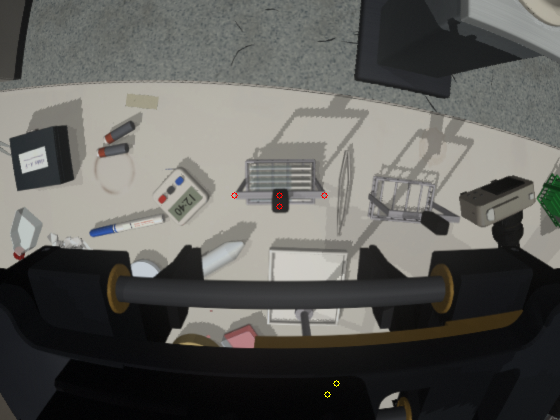

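```bash
python3 - <<'E'
from h import *
env.move_straight([.435,-.4095,.097],[180,0,-174],rate=.12,force_limit=15)
s=env.read_state(); print(s["position"],s["force"])
env.gripper_to(0.0,30); s=env.read_state(); print(s["opening"],s["finger_force"])
env.move_straight([.435,-.4095,.20],rate=.1)
s=env.read_state(); print(s["opening"],s["finger_force"],s["force"],s["position"],s["clock"])
# carry: rack bottom = TCP-.097; park in front of the hook, bar 30 mm above seat
env.move_straight([.445,-.362,.285],[180,0,-177.4],rate=.12)
s=env.read_state(); print(s["position"],s["clock"],s["force"])
for n in("side","top"):
    f=env.grab_frame(n); cv2.imwrite(f"pics/{n}1.png",f["image"])
a=cv2.resize(cv2.imread("pics/side1.png")[160:310,205:345],(560,600),interpolation=2)
b=cv2.resize(cv2.imread("pics/top1.png")[140:260,275:355],(240,360),interpolation=2)
c=np.zeros((600,800,3),np.uint8);c[:,:560]=a;c[:360,560:]=b;cv2.imwrite("pics/c1.png",c)
E
```

```text
[ 0.43553357 -0.4098784   0.09787964] [-0.00910981 -0.31775949  0.48656985]
0.17677245414667048 29.999866783618927
0.17854186209114242 29.999670088291168 [ 0.15416404 -0.05962856 -2.14032521] [ 0.43456688 -0.40916127  0.19909148] 5.7333
[ 0.44459181 -0.36182959  0.28407857] 6.7 [-0.37919391  0.59421152 -2.02118482]
```

View pics/c1.png

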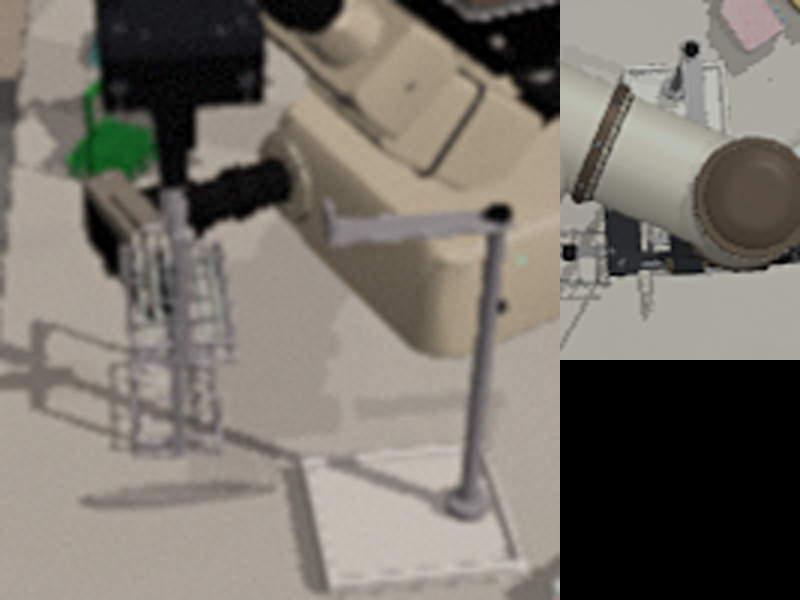

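```bash
python3 - <<'E'
from h import *
np.set_printoptions(precision=4,suppress=True)
print(env.move_straight([.564,-.3565,.286],[180,0,-177.4],rate=.08,force_limit=6))
s=env.read_state(); print(s["position"],s["clock"],s["force"])
print(env.move_straight([.564,-.3565,.247],rate=.03,force_limit=3))
s=env.read_state(); print(s["position"],s["clock"],s["force"])
f=env.grab_frame("side"); cv2.imwrite("pics/c2.png",cv2.resize(f["image"][150:290,220:360],(600,600),interpolation=2))
E
```

```text
False
[ 0.5636 -0.3566  0.2863] 8.4417 [ 0.458  -1.0972 -0.8745]
True
[ 0.5639 -0.3564  0.2519] 9.475 [-0.3234  0.9183  3.8358]
```

View pics/c2.png

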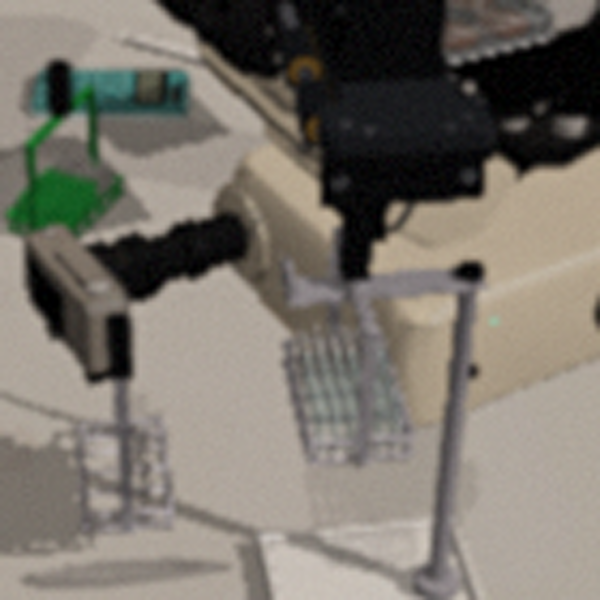

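```bash
python3 - <<'E'
from h import *
env.gripper_to(0.22,10); env.gripper_to(0.6)
env.dwell(.5)
p=env.read_state()["position"]
env.move_straight([p[0],p[1],.37],rate=.1)
f=env.grab_frame("side"); 
env.dwell(1.5); g=env.grab_frame("side"); h=env.grab_frame("wrist")
k=lambda f:cv2.resize(f["image"][170:270,260:360],(400,400),interpolation=2)
print(np.abs(f["image"][170:270,260:360].astype(int)-g["image"][170:270,260:360]).mean())
cv2.imwrite("pics/c3.png",np.hstack([k(g),cv2.resize(h["image"],(400,300))[:].repeat(1,0) if 0 else cv2.copyMakeBorder(cv2.resize(h["image"],(400,300)),0,100,0,0,0)]))
print(env.read_state()["clock"],env.read_state()["position"],env.read_state()["force"])
E
```

```text
1.9340333333333333
14.2417 [ 0.56327652 -0.35596554  0.37002058] [-0.1226155   0.52817496  0.75050376]
```

View pics/c3.png

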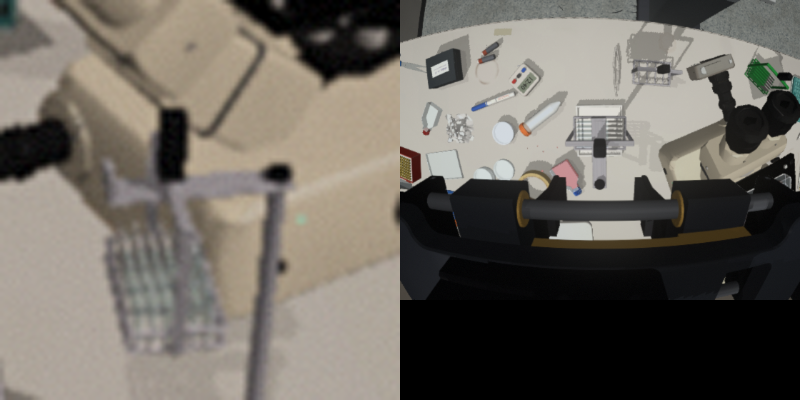

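The rack hangs upright on the seat (grip at about (172,145) in the left crop). The wrist view shows it centred on the strip, square and clear of the gripper.

```bash
python3 -c "
from workcell import env
print(env.close_job())"
```

```text
the job is handed in; nothing more can be done
None
```

The loaded rack is hanging on the hook, level, centred and let go, with the empty rack, forceps and timer not touched; I handed the job in at about 14 s, but the call returned no verdict.

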